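# Tidy the tea drawer organiser

### The job

Tidy the tea organiser: the red and blue tins have been put back in each other's cells, so swap them, using a free spot on the way, and bring in the yellow one from the counter, so that each stands flat and centred on the liner of its own colour. Put the brush away too, lying flat in the middle of the long compartment and in line with it, bristles at either end. Keep the tins upright, and leave the green tin and the glass jar where they are.

Things in the scene. Friction and masses are not known exactly. Their poses are not given: they have to be found in the camera images.
- organiser: open white plastic drawer organiser, fixed; 224 (x) x 231 (y) x 22 mm high; origin on the counter under its centre, z up. Walls 3 mm thick, inner ones 18 mm high; floor 3 mm. Along its -x side one long compartment, inside x -109 to -43, y -114 to 114 mm. Then six square cells, centres x -3.5 and 72.5, y -76, 0, 76 mm, each with a coloured liner; the two with light grey liners are spare, empty.
- tin_red: round tea tin with a red lid and metal sides, 50 mm in diameter, 34 mm high, about 60 g, standing flat; origin at the centre of its underside, z up. Pinch it from above across its diameter. At the start it stands in the cell with the blue liner.
- tin_blue: round tea tin with a blue lid and metal sides, 50 mm in diameter, 34 mm high, about 60 g, standing flat; origin at the centre of its underside, z up. Pinch it from above across its diameter. At the start it stands in the cell with the red liner.
- tin_yellow: round tea tin with a yellow lid and metal sides, 50 mm in diameter, 34 mm high, about 60 g, standing flat; origin at the centre of its underside, z up. Pinch it from above across its diameter. At the start it stands on the bare counter, left or right of the organiser.
- liner_red: the red liner: flat square silicone mat 70 x 70 mm, 2 mm thick, fixed on the floor of one of the organiser's square cells (73 x 73 mm inside), edges along its walls; origin at the centre of its underside, 3 mm above the counter, z up; a tin on it has its underside 5 mm above the counter. The blue tin is on it at the start.
- liner_blue: the blue liner: flat square silicone mat 70 x 70 mm, 2 mm thick, fixed on the floor of one of the organiser's square cells (73 x 73 mm inside), edges along its walls; origin at the centre of its underside, 3 mm above the counter, z up; a tin on it has its underside 5 mm above the counter. The red tin is on it at the start.
- liner_yellow: the yellow liner: flat square silicone mat 70 x 70 mm, 2 mm thick, fixed on the floor of one of the organiser's square cells (73 x 73 mm inside), edges along its walls; origin at the centre of its underside, 3 mm above the counter, z up; a tin on it has its underside 5 mm above the counter. Its cell is empty at the start.
- brush: hard silicone pastry brush lying flat on the counter, left or right of the organiser; 180 mm long, 14 mm thick, about 70 g. Origin under the middle of its length, x along it to the bristles, z up. Black handle 16 mm wide from x -90 to 20 mm, then purple neck 26 mm and bristle head 36 mm wide, all stiff. Pinch it across the handle at the origin: it balances within 10 mm of there.
- tin_green: round tea tin with a green lid and metal sides, 50 mm in diameter, 34 mm high, about 60 g, standing flat; origin at the centre of its underside, z up. Pinch it from above across its diameter. It already stands home on the green liner in its own cell; leave it alone.
- jar: clear glass jar, open and empty, 68 mm in diameter, 94 mm high, standing on the counter beyond the yellow tin or the brush; origin at the centre of its underside, z up. Its steel twist cap (63 mm, 16 mm high) lies just beyond it; a small steel tea spoon lies in the like place on the other side of the organiser. Leave them alone.
Things that resemble listed ones, but are neither listed nor needed, are in the scene too. What is shaped like the tin_blue but black, brown or pink is not meant.

How it is judged (in metres and radians):
At the end, for the whole second after the job is handed in: Red, blue and yellow tins upright and flat, each within 15 mm of the centre of its own colour's liner; brush flat in the long compartment, within 15 mm of its centre across, 26 mm along, 0.2 rad in line; green tin within 12 mm and upright jar within 20 mm of their starts; all at rest (horizontal distance between tin_red and liner_red below 0.015 m and z of tin_red in the frame of liner_red below 0.006 m and angle between each of tin_red, tin_blue, tin_yellow, jar's own z axis and vertical below 0.1 rad and linear speed of each of tin_red, tin_blue, tin_yellow, brush below 0.02 m/s and horizontal distance between tin_blue and liner_blue below 0.015 m and z of tin_blue in the frame of liner_blue below 0.006 m and horizontal distance between tin_yellow and liner_yellow below 0.015 m and z of tin_yellow in the frame of liner_yellow below 0.006 m and x of brush in the frame of organiser between -0.092 and -0.062 m and y of brush in the frame of organiser between -0.026 and 0.026 m and z of brush in the frame of organiser below 0.008 m and angle between the x axis of brush and the y axis of organiser, either way round below 0.2 rad and angle between the z axis of brush and the z axis of organiser, either way round below 0.12 rad and distance of tin_green from where it was at the start of the episode below 0.012 m and distance of jar from where it was at the start of the episode below 0.02 m); the robot touches nothing.
It fails at once if a tin is tipped over (angle between any of tin_red, tin_blue, tin_yellow, tin_green's own z axis and vertical above 0.7 rad).
It fails at once if the green tin, which is already home, is pushed out of its place (distance of tin_green from where it was at the start of the episode above 0.012 m).
It fails at once if the glass jar is shoved or knocked over (distance of jar from where it was at the start of the episode above 0.02 m or angle between jar's own z axis and vertical above 0.3 rad).
It also fails if it takes over 99 s, if anything falls off the work surface, if the arm or the gripper's body presses on something with over 40 N, if the wrist force passes 120 N, or if a joint passes its speed limit or range.

### The arm

A 6-joint arm with a two-finger parallel gripper is mounted at the origin on the work surface. World frame = base frame: x ahead of the robot, y to its left, z up, the work surface at z = 0. Lengths are in mm, angles in rad, forces in N, time in s.
With the tool pointing down it reaches from about 350 to 775 mm from the base axis. Payload 7.3 kg.
Tool frame: the origin (TCP) lies at the very end of the fingers, on their centre line; the grasp point (between the pads) lies 19 mm behind it; z points along the fingers, y is the line along which they close (so a half turn about z gives the same grasp; the last joint's range is limited). The gripper opens to 92 mm and grips with 3 to 60 N. Pads are 19 mm wide; open, the fingers measure 130 mm over their backs; the gripper's body (75 mm by 190 mm) begins 47 mm behind the grasp point.
Start: joints at [-1.347, 0.342, 1.524, -0, 1.275, -0.146], TCP at [189.773, -489.521, 226.741] pointing down, gripper open.
Joint ranges: [-2.53, 2.53], [-0.77, 2.02], [0.04, 2.7], [-1, 4.14], [0.28, 2.66], [-3.11, 3.11]. Speed limits (rad/s): [2.57, 2.57, 3.14, 3.14, 3.14, 3.14].

### API

Orientations are given as [roll, pitch, yaw] about the fixed x, y, z axes, in that order (R = Rz(yaw) Ry(pitch) Rx(roll)).
In Python, from plant import get_obs, vision, workorder gives the robot as it stands.
- The arm moves only by the shell command python3 -m pendant 'ROWS' [OPENING]. ROWS is a JSON object of lists of equal length, an entry for each row: "dp": the shift along the tool's x, y, z in m, a list of three; "rotation": the turn, a rotation vector about the tool's x, y, z in rad, a list of three. A call has 1 to 8 rows; each row is the pose to reach, as a shift and turn from the pose commanded when the call began, along the tool's axes at that moment; what a row does not reach only later rows make up. A row lasts 1/8 s, in which the tool goes at most 62.5 mm and 10.7 degrees, less where a joint would pass 70% of its speed; a pose out of reach is approached as far as the arm can. A call with a gripper value outside its range is refused whole. OPENING is the finger opening in m, from 0 to 0.0918, set as the call begins (- or left out, the last holds). The fingers move at their own pace and stop on an object; the grip force is fixed at half the most. Time passes only in rows, so rows that repeat a pose let the fingers close. It gives the time, the measured TCP pose, the force, the opening and the grip force at its end, in the units of the state.
- get_obs(): the state, without advancing time (a new reading comes with each control period).
- vision.capture(name): name is "scene" or "top"; returns a dict with "pixels" (400x640x3 uint8, red, green, blue), "vfov" (degrees; the focal length in pixels is half the picture's height over the tangent of half this angle, whatever the lens; pixels are square), "cx", "cy" (the principal point, pixels), "dist" ([k1, k2, p1, p2, k3] as OpenCV has them; the pictures are not rectified), "pose" (4x4, takes a point from camera to world coordinates). Camera axes: x right, y up, looking along -z (the intrinsics and any distortion apply to the point x, -y, -z); pixel columns grow to the right and rows downward; lengths in mm; the calibration is good to about 2 mm. A picture is of the moment at which its call begins. There is no depth.
- workorder.close_job(): hands the job in; it is judged then, once.
The state is a dict: "time": time; "joint_positions": joint angles; "dq": joint speeds; "tau": joint torques, N m; "tool_pos": TCP position; "tcp_rot": TCP orientation; "contact_force": force on the tool from outside, world axes, zero at the start; "moment": the same for the moment, N m; "grip_width": finger opening in mm; "finger_force": force on a finger pad.
Only numpy, scipy, OpenCV 4.12 (cv2) and the standard library are available. Lean on these libraries where they do the work, as an engineer would, in place of code of your own. Each camera call takes 0.05 s, during which the arm holds its last target. There are 200 camera calls.

## Working session

There is one attempt and no reset: what is moved stays moved. The work goes in short steps, Python scripts to look and compute and a shell command to move; the robot and the scene stay as the last step left them, time stands still between calls to the robot, and variables do not carry over. Pictures are saved under pics/ and viewed, at most 14 in all, crops included, and the job is handed in when it is done.

```bash
ls; mkdir -p pics; python3 - <<'E'
from plant import get_obs, vision
import cv2,numpy as np
print(get_obs())
for n in("scene","top"):
    c=vision.capture(n); cv2.imwrite(f"pics/{n}0.png",c["pixels"][:,:,::-1])
    print(n,c["vfov"],c["cx"],c["cy"],c["dist"],np.round(c["pose"],3).tolist())
    np.save(f"pics/{n}0.npy",c,allow_pickle=True)
E
```

```text
pics
{'time': 0.0, 'joint_positions': array([-1.34699254e+00,  3.42696307e-01,  1.52501088e+00, -3.74458311e-05,
        1.27539173e+00, -1.46019304e-01]), 'dq': array([-0.00078035,  0.00116961, -0.0015352 , -0.00157404,  0.002696  ,
       -0.00109183]), 'tau': array([-1.18080094e-03, -4.31246817e+01, -2.44216669e+01,  7.16469996e-02,
        5.60376188e-02, -1.21713188e-04]), 'tool_pos': array([ 189.6713873, -489.106807 ,  226.060814 ]), 'tcp_rot': array([-3.14009721e+00, -1.83735676e-04,  3.69833880e-01]), 'contact_force': array([ 0.27396435,  0.92656725, -0.26695175]), 'moment': array([0.04584197, 0.00897082, 0.01463551]), 'finger_force': 0.0, 'grip_width': 91.57399332300766}
scene 46.318980857140915 313.9850454075856 194.83549329324794 [-0.12117299  0.          0.          0.          0.        ] [[0.354, -0.757, 0.55, 1188.158], [0.935, 0.295, -0.196, -260.434], [-0.014, 0.584, 0.812, 1037.719], [0.0, 0.0, 0.0, 1.0]]
top 57.82541455035757 324.0136343284451 200.50435658306557 [0.01247277 0.         0.         0.         0.        ] [[0.018, 0.994, -0.103, 433.538], [-1.0, 0.019, 0.001, -9.378], [0.003, 0.103, 0.995, 957.567], [0.0, 0.0, 0.0, 1.0]]
```

View pics/top0.png

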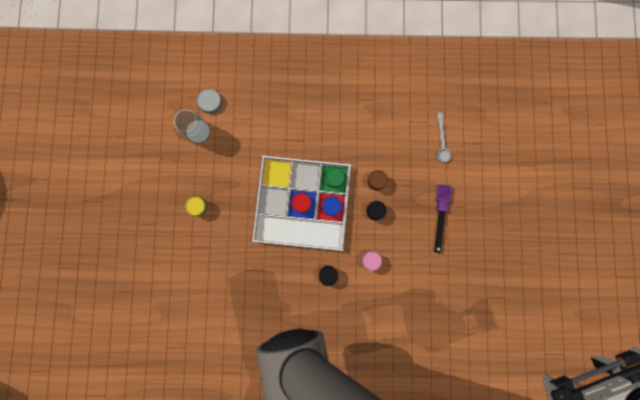

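View pics/scene0.png

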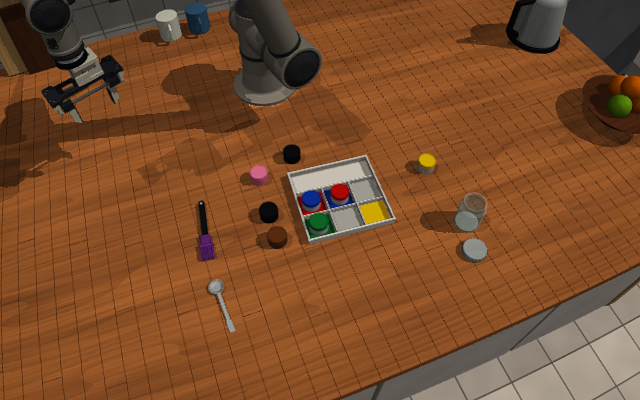

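The top view shows the red tin at (302,203) on the blue liner, blue at (332,206) on red, green at (336,178) and the yellow liner at (280,173). Spare cells are at (307,176) and (277,201). The yellow tin is at (195,206), the brush at (441,218) and the jar at about (190,128). The black, brown and pink tins at (328,276), (376,211), (377,180) and (372,261) are decoys. The scene view agrees.

```bash
cat > h.py <<'E'
import cv2,numpy as np
from plant import get_obs,vision
def cap(n): return vision.capture(n)
def load(n): return np.load(f"pics/{n}0.npy",allow_pickle=True).item()
def ray(c,uv,z):
    uv=np.asarray(uv,float).reshape(-1,1,2); f=200/np.tan(np.radians(c["vfov"]/2))
    K=np.array([[f,0,c["cx"]],[0,f,c["cy"]],[0,0,1.]])
    p=cv2.undistortPoints(uv,K,np.array(c["dist"],float)).reshape(-1,2)
    P=np.asarray(c["pose"]); d=np.c_[p[:,0],-p[:,1],-np.ones(len(p))]@P[:3,:3].T; o=P[:3,3]
    return (o+d*((z-o[2])/d[:,2])[:,None])[:,:2]
R={"red":((0,6),(174,180)),"blue":((108,126),),"yellow":((24,34),),"green":((60,88),),"purple":((130,155),)}
def blobs(c,col,box,smin=140,vmin=60,amin=30):
    hsv=cv2.cvtColor(c["pixels"],cv2.COLOR_RGB2HSV); m=np.zeros(hsv.shape[:2],np.uint8)
    for a,b in R[col]: m|=cv2.inRange(hsv,(a,smin,vmin),(b,255,255))
    k=np.zeros_like(m);x0,y0,x1,y1=box;k[y0:y1,x0:x1]=255;m&=k
    cs,_=cv2.findContours(m,cv2.RETR_EXTERNAL,cv2.CHAIN_APPROX_NONE)
    return [x for x in cs if cv2.contourArea(x)>=amin],m
E
python3 - <<'E'
from h import *
boxes={"top":(170,90,470,300),"scene":(180,140,480,270)}
for n in boxes:
    c=load(n)
    for col in R:
        for b in blobs(c,col,boxes[n])[0]:
            w=ray(c,b.reshape(-1,2),39 if col not in("yellow","purple") else 34)
            (x,y),(a,bb),t=cv2.minAreaRect(w.astype(np.float32))
            px=b.reshape(-1,2).mean(0)
            print(n,col,px.round(),"world",round(x),round(y),"size",round(a),round(bb))
    # organiser: bright low-sat
    hsv=cv2.cvtColor(c["pixels"],cv2.COLOR_RGB2HSV)
    x0,y0,x1,y1={"top":(245,148,360,256),"scene":(282,150,400,246)}[n]
    m=cv2.inRange(hsv,(0,0,110),(180,70,255));k=np.zeros_like(m);k[y0:y1,x0:x1]=255;m&=k
    hull=cv2.convexHull(np.vstack([q for q in cv2.findContours(m,0,1)[0] if cv2.contourArea(q)>15]))
    w=ray(c,hull.reshape(-1,2),22).astype(np.float32); print(n,"org",cv2.minAreaRect(w))
    # brush: dark handle + purple
    bx={"top":(425,175,460,258),"scene":(190,195,222,265)}[n]
    m=cv2.inRange(hsv,(0,0,0),(180,255,60))|cv2.inRange(hsv,(125,60,30),(165,255,255));k=np.zeros_like(m);k[bx[1]:bx[3],bx[0]:bx[2]]=255;m&=k
    b=max(cv2.findContours(m,0,1)[0],key=cv2.contourArea); w=ray(c,b.reshape(-1,2),10).astype(np.float32)
    print(n,"brush",cv2.minAreaRect(w), cv2.boundingRect(b))
c=load("top"); cv2.imwrite("pics/crop.png",cv2.resize(c["pixels"][90:290,165:465,::-1],None,fx=2.6,fy=2.6,interpolation=cv2.INTER_CUBIC))
E
```

```text
top red [330. 207.] world 513 -27 size 64 65
top red [301. 202.] world 523 48 size 44 46
top blue [332. 206.] world 517 -30 size 43 43
top blue [305. 207.] world 519 46 size 62 64
top yellow [195. 206.] world 511 319 size 44 46
top yellow [279. 174.] world 597 108 size 51 62
top green [333. 179.] world 586 -33 size 59 61
top purple [444. 193.] world 556 -317 size 27 34
top org ((525.203125, 47.26671600341797), (235.43496704101562, 228.18096923828125), 85.3126449584961)
top brush ((492.09356689453125, -317.8414306640625), (35.985984802246094, 175.48361206054688), 83.36105346679688) (435, 185, 17, 67)
scene red [312. 205.] world 533 -34 size 65 60
scene red [339. 191.] world 528 48 size 48 52
scene blue [311. 199.] world 521 -31 size 47 51
scene blue [331. 200.] world 541 16 size 63 30
scene yellow [372. 212.] world 614 101 size 49 59
scene yellow [427. 160.] world 510 320 size 44 42
scene green [323. 224.] world 600 -38 size 54 64
scene purple [206. 248.] world 559 -324 size 33 71
scene org ((524.8174438476562, 47.4334716796875), (233.42755126953125, 230.28900146484375), 85.08013916015625)
scene brush ((490.532958984375, -318.4267578125), (34.97846984863281, 183.64585876464844), 83.30182647705078) (198, 201, 17, 60)
```

View pics/crop.png

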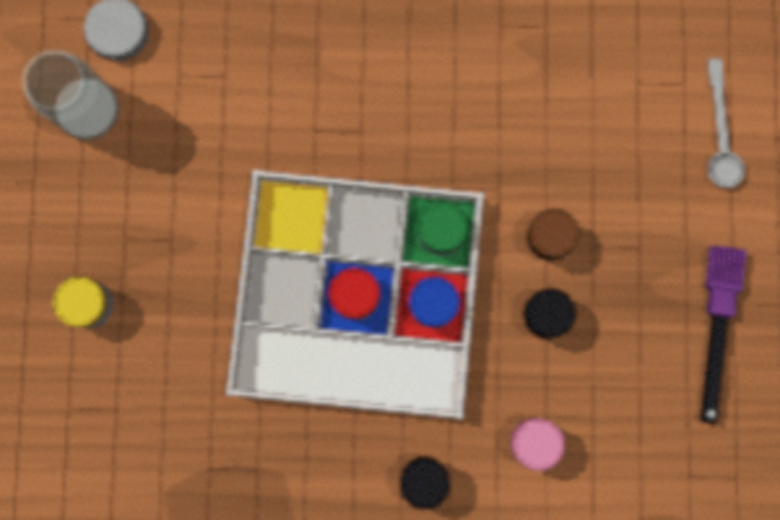

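The crop confirms the targets: each tin is told apart by lid colour, and the black, brown and pink look-alikes are excluded. The organiser's centre is (525,47) with yaw −4.8°, and both views agree. I'll do the brush first.

```bash
cat > go.py <<'E'
# usage: go.py "x y z yawdeg; x y z yawdeg" -> tool-frame dp (m) and rotation (rad) of each target from the present pose
import sys
from h import *
from scipy.spatial.transform import Rotation as S
o=get_obs(); A=S.from_euler("xyz",o["tcp_rot"]); p=o["tool_pos"]
print("t",round(o["time"],2),"at",p.round(1),np.degrees(o["tcp_rot"]).round(2),"w",round(o["grip_width"],1),"F",round(o["finger_force"],1))
for s in (sys.argv[1].split(";") if len(sys.argv)>1 else []):
    x,y,z,w=map(float,s.split()); B=S.from_euler("xyz",[np.pi,0,np.radians(w)])
    print((A.inv().apply(np.array([x,y,z])-p)/1000).round(4).tolist(),(A.inv()*B).as_rotvec().round(3).tolist())
E
python3 - <<'E'
from h import *
t=np.radians(-4.8);Rz=np.array([[np.cos(t),-np.sin(t)],[np.sin(t),np.cos(t)]])
for n,l in dict(blue=(-3.5,0),red=(-3.5,-76),green=(72.5,-76),yellow=(72.5,76),spare1=(72.5,0),spare2=(-3.5,76),long=(-76,0)).items(): print(n,(Rz@l+[525,47.3]).round(1))
E
python3 go.py "491 -318 90 -6.6; 491 -318 6 -6.6"
```

```text
blue [521.5  47.6]
red [515.2 -28.1]
green [590.9 -34.5]
yellow [603.6 117. ]
spare1 [597.2  41.2]
spare2 [527.9 123.3]
long [449.3  53.7]
t 0.1 at [ 189.7 -489.1  226.1] [-1.7992e+02 -1.0000e-02  2.1190e+01] w 91.5 F 0.0
[0.3428, -0.0505, 0.1362] [-0.001, 0.0, 0.485]
[0.3428, -0.0504, 0.2202] [-0.001, 0.0, 0.485]
```

```bash
python3 -m pendant '{"dp":[[0.343,-0.05,0.136],[0.343,-0.05,0.136],[0.343,-0.05,0.136],[0.343,-0.05,0.136],[0.343,-0.05,0.136],[0.343,-0.05,0.136],[0.343,-0.05,0.136],[0.343,-0.05,0.136]],"rotation":[[0,0,0.485],[0,0,0.485],[0,0,0.485],[0,0,0.485],[0,0,0.485],[0,0,0.485],[0,0,0.485],[0,0,0.485]]}' 0.05; python3 go.py "491 -318 90 -6.6; 491 -318 6 -6.6"
```

```text
time: 1.1
tool_pos: [491.4, -318.5, 90.2]
tcp_rot: [-3.141, 0.001, -0.114]
contact_force: [-0.0, 0.6, -0.7]
grip_width: 50.1
finger_force: 0.0
t 1.1 at [ 491.4 -318.5   90.2] [-1.7998e+02  7.0000e-02 -6.5200e+00] w 50.1 F 0.0
[-0.0004, -0.0005, 0.0002] [-0.0, 0.001, 0.001]
[-0.0003, -0.0005, 0.0842] [-0.0, 0.001, 0.001]
```

```bash
python3 -m pendant '{"dp":[[0,0,0.045],[0,0,0.075],[0,0,0.084],[0,0,0.084]],"rotation":[[0,0,0],[0,0,0],[0,0,0],[0,0,0]]}' 0.05; python3 -m pendant '{"dp":[[0,0,0],[0,0,0],[0,0,0],[0,0,0],[0,0,-0.02],[0,0,-0.06],[0,0,-0.1],[0,0,-0.1]],"rotation":[[0,0,0],[0,0,0],[0,0,0],[0,0,0],[0,0,0],[0,0,0],[0,0,0],[0,0,0]]}' 0; python3 - <<'E'
from h import *
c=cap("scene"); cv2.imwrite("pics/s1.png",cv2.resize(c["pixels"][100:300,100:420,::-1],None,fx=2,fy=2))
E
python3 go.py "449.3 53.7 106 85.2; 449.3 53.7 9 85.2"
```

```text
time: 1.6
tool_pos: [491.1, -319.9, 7.3]
tcp_rot: [3.141, -0.0, -0.117]
contact_force: [0.8, 0.3, -0.8]
grip_width: 49.8
finger_force: 0.0
time: 2.6
tool_pos: [493.1, -320.2, 110.1]
tcp_rot: [3.138, -0.006, -0.115]
contact_force: [-0.3, -0.6, -0.2]
grip_width: 15.7
finger_force: 30.0
t 2.65 at [ 492.1 -319.3  108. ] [ 1.799e+02 -1.400e-01 -6.590e+00] w 15.6 F 30.0
[-0.0853, -0.3656, 0.0011] [0.003, -0.0, -1.602]
[-0.0855, -0.3658, 0.0981] [0.003, -0.0, -1.602]
```

View pics/s1.png

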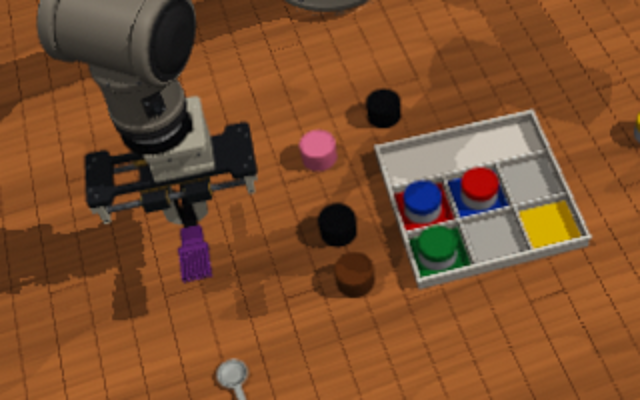

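The brush is held and level, with its purple head at (195,250) in the crop. I'll carry it over with a quarter turn.

```bash
python3 -m pendant '{"dp":[[-0.01,-0.046,0],[-0.02,-0.092,0],[-0.03,-0.138,0],[-0.04,-0.184,0],[-0.052,-0.23,0],[-0.064,-0.275,0],[-0.075,-0.32,0],[-0.085,-0.366,0]],"rotation":[[0,0,-0.18],[0,0,-0.36],[0,0,-0.54],[0,0,-0.72],[0,0,-0.9],[0,0,-1.08],[0,0,-1.26],[0,0,-1.44]]}' - ; python3 -m pendant '{"dp":[[0,0,0],[0,0,0]],"rotation":[[0,0,-0.16],[0,0,-0.16]]}' -; python3 - <<'E'
from h import *
for n in ("top","scene"):
    c=cap(n); hsv=cv2.cvtColor(c["pixels"],cv2.COLOR_RGB2HSV)
    m=cv2.inRange(hsv,(130,80,40),(155,255,255)); b=max(cv2.findContours(m,0,1)[0],key=cv2.contourArea)
    print(n,cv2.boundingRect(b),cv2.minAreaRect(ray(c,b.reshape(-1,2),112).astype(np.float32)))
    cv2.imwrite(f"pics/{n}2.png",c["pixels"][:,:,::-1])
E
python3 go.py "449.3 53.7 109 85.2; 449.3 53.7 10 85.2"
```

```text
time: 3.65
tool_pos: [447.8, 55.9, 105.4]
tcp_rot: [-3.139, 0.001, 1.331]
contact_force: [0.7, -0.3, -1.2]
grip_width: 15.4
finger_force: 30.0
time: 3.9
tool_pos: [448.2, 54.9, 105.6]
tcp_rot: [-3.139, 0.0, 1.485]
contact_force: [0.1, -0.5, -0.5]
grip_width: 15.3
finger_force: 30.0
top (330, 215, 5, 1) ((487.6845703125, -29.42991065979004), (9.5367431640625e-07, 9.352705001831055), 1.0634572505950928)
scene (355, 140, 10, 13) ((456.880615234375, 132.385498046875), (19.461814880371094, 41.23260498046875), 78.9299545288086)
t 4.0 at [448.7  54.1 106. ] [-1.7991e+02  1.0000e-02  8.4860e+01] w 15.4 F 30.0
[-0.0004, 0.0006, -0.003] [-0.002, 0.0, -0.006]
[-0.0004, 0.0008, 0.096] [-0.002, 0.0, -0.006]
```

View pics/top2.png

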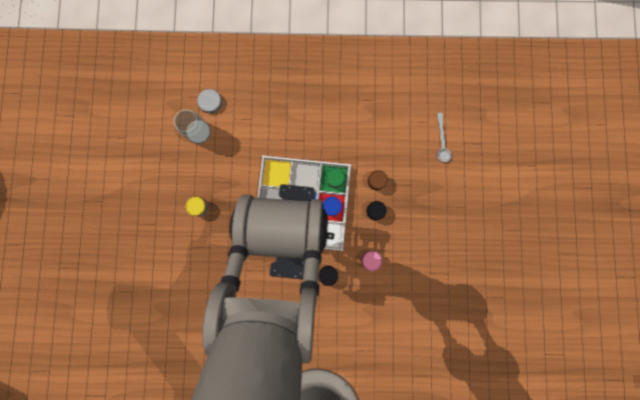

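The head lies along the compartment (at y ≈132 in the scene view), and the black tin at (328,276) is clear of the fingers. I'll lower and release with a small opening.

```bash
python3 -m pendant '{"dp":[[0,0.001,0.04],[0,0.001,0.07],[0,0.001,0.085],[0,0.001,0.092],[0,0.001,0.095],[0,0.001,0.095]],"rotation":[[0,0,-0.006],[0,0,-0.006],[0,0,-0.006],[0,0,-0.006],[0,0,-0.006],[0,0,-0.006]]}' - ; python3 -m pendant '{"dp":[[0,0,0],[0,0,0],[0,0,0]],"rotation":[[0,0,0],[0,0,0],[0,0,0]]}' 0.023
```

```text
time: 4.75
tool_pos: [450.4, 54.1, 12.0]
tcp_rot: [3.141, 0.0, 1.49]
contact_force: [-0.5, -0.1, -1.2]
grip_width: 15.8
finger_force: 30.0
time: 5.12
tool_pos: [450.3, 54.3, 11.9]
tcp_rot: [3.141, 0.0, 1.491]
contact_force: [0.4, -0.6, 0.6]
grip_width: 23.0
finger_force: 0.0
```

```bash
python3 -m pendant '{"dp":[[0,0,-0.03],[0,0,-0.08],[0,0,-0.1],[0,0,-0.1]],"rotation":[[0,0,0],[0,0,0],[0,0,0],[0,0,0]]}' - ; python3 go.py "523 48 100 40.2"
```

```text
time: 5.62
tool_pos: [451.1, 54.3, 113.0]
tcp_rot: [3.138, -0.0, 1.491]
contact_force: [-0.6, 0.2, 0.2]
grip_width: 22.9
finger_force: 0.0
t 5.62 at [451.1  54.3 113. ] [179.78  -0.    85.42] w 22.9 F 0.0
[-0.0006, 0.0721, 0.0133] [0.004, -0.002, 0.789]
```

```bash
python3 -m pendant '{"dp":[[-0.0006,0.03,0],[-0.0006,0.06,0],[-0.0006,0.072,0.013],[-0.0006,0.072,0.013],[-0.0006,0.072,0.013],[-0.0006,0.072,0.013]],"rotation":[[0,0,0.17],[0,0,0.34],[0,0,0.5],[0,0,0.66],[0,0,0.789],[0,0,0.789]]}' 0.085; python3 go.py "523 48 25 40.2"
python3 - <<'E'
from h import *
c=cap("scene"); cv2.imwrite("pics/s3.png",cv2.resize(c["pixels"][100:280,230:470,::-1],None,fx=3,fy=3))
E
```

```text
time: 6.38
tool_pos: [521.1, 48.0, 97.2]
tcp_rot: [-3.14, 0.002, 0.703]
contact_force: [0.5, 0.7, 0.6]
grip_width: 78.0
finger_force: 0.0
t 6.38 at [521.1  48.   97.2] [-1.799e+02  1.100e-01  4.028e+01] w 78.0 F 0.0
[0.0016, 0.0014, 0.0722] [-0.002, 0.002, 0.001]
```

View pics/s3.png

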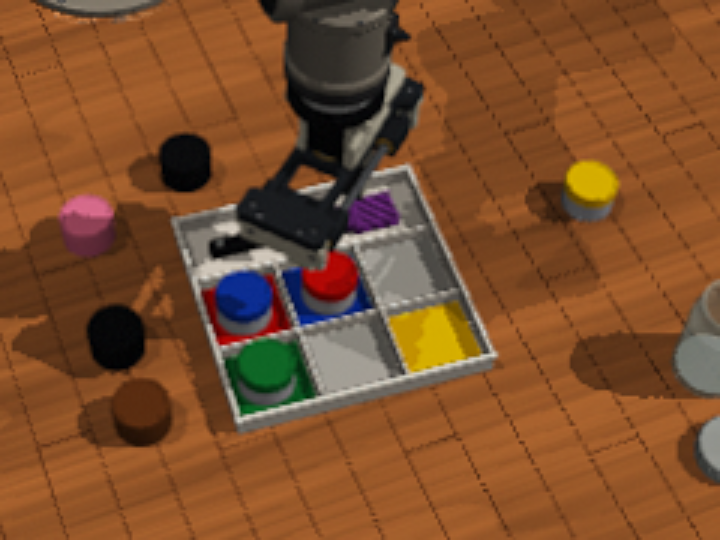

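The brush lies in the long compartment, with its purple head at (372,212), and the open gripper is over the red tin. I'll go down, close and lift.

```bash
python3 -m pendant '{"dp":[[0.001,0.001,0.04],[0.001,0.001,0.062],[0.001,0.001,0.071],[0.001,0.001,0.071]],"rotation":[[0,0,0],[0,0,0],[0,0,0],[0,0,0]]}' 0.085; python3 -m pendant '{"dp":[[0,0,0],[0,0,0],[0,0,0],[0,0,0],[0,0,0]],"rotation":[[0,0,0],[0,0,0],[0,0,0],[0,0,0],[0,0,0]]}' 0.03; python3 go.py
```

```text
time: 6.92
tool_pos: [523.0, 47.9, 27.3]
tcp_rot: [-3.141, 0.001, 0.703]
contact_force: [0.2, 0.4, -0.2]
grip_width: 85.0
finger_force: 0.0
time: 7.55
tool_pos: [523.4, 47.8, 28.0]
tcp_rot: [3.141, -0.0, 0.702]
contact_force: [0.1, 0.3, 2.7]
grip_width: 48.9
finger_force: 30.0
t 7.55 at [523.4  47.8  28. ] [ 1.7998e+02 -2.0000e-02  4.0210e+01] w 48.9 F 30.0
```

```bash
python3 -m pendant '{"dp":[[0,0,-0.015],[0,0,-0.045],[0,0,-0.07],[0,0,-0.07]],"rotation":[[0,0,0],[0,0,0],[0,0,0],[0,0,0]]}' -;  python3 go.py "528 123.3 95 40.2;528 123.3 28.5 40.2"
```

```text
time: 8.05
tool_pos: [524.7, 47.8, 100.1]
tcp_rot: [3.138, -0.004, 0.702]
contact_force: [0.9, -0.1, -1.2]
grip_width: 49.0
finger_force: 30.0
t 8.05 at [524.7  47.8 100.1] [179.8   -0.21  40.21] w 49.0 F 30.0
[0.0512, -0.0556, 0.0051] [0.004, -0.004, 0.0]
[0.051, -0.0558, 0.0716] [0.004, -0.004, 0.0]
```

```bash
python3 -m pendant '{"dp":[[0.02,-0.022,0],[0.04,-0.044,0],[0.051,-0.056,0],[0.051,-0.056,0.03],[0.051,-0.056,0.055],[0.051,-0.056,0.066],[0.051,-0.056,0.07],[0.051,-0.056,0.07]],"rotation":[[0,0,0],[0,0,0],[0,0,0],[0,0,0],[0,0,0],[0,0,0],[0,0,0],[0,0,0]]}' -;  python3 go.py "528 123.3 28 40.2"
```

```text
time: 9.05
tool_pos: [526.5, 123.4, 28.4]
tcp_rot: [3.141, -0.001, 0.702]
contact_force: [0.6, 1.2, -0.1]
grip_width: 48.9
finger_force: 30.0
t 9.05 at [526.5 123.4  28.4] [ 1.7996e+02 -4.0000e-02  4.0200e+01] w 48.9 F 30.0
[0.0011, 0.0011, 0.0004] [0.001, -0.001, 0.0]
```

Next I'll release and lift, then measure the blue tin.

```bash
python3 -m pendant '{"dp":[[0,0,0],[0,0,0],[0,0,0],[0,0,-0.03],[0,0,-0.07],[0,0,-0.07]],"rotation":[[0,0,0],[0,0,0],[0,0,0],[0,0,0],[0,0,0],[0,0,0]]}' 0.085;  python3 go.py "519 -30 97 40.2;519 -30 27 40.2"
```

```text
time: 9.8
tool_pos: [528.1, 123.8, 100.7]
tcp_rot: [3.138, -0.005, 0.702]
contact_force: [-0.5, -0.1, 1.1]
grip_width: 84.8
finger_force: 0.0
t 9.8 at [528.1 123.8 100.7] [179.78  -0.3   40.22] w 84.8 F 0.0
[-0.1063, 0.1115, 0.0035] [0.004, -0.005, 0.0]
[-0.1067, 0.1112, 0.0735] [0.004, -0.005, 0.0]
```

```bash
python3 -m pendant '{"dp":[[-0.04,0.04,0],[-0.08,0.08,0],[-0.107,0.111,0],[-0.107,0.111,0],[-0.107,0.111,0.04],[-0.107,0.111,0.062],[-0.107,0.111,0.071],[-0.107,0.111,0.071]],"rotation":[[0,0,0],[0,0,0],[0,0,0],[0,0,0],[0,0,0],[0,0,0],[0,0,0],[0,0,0]]}' -;  python3 -m pendant '{"dp":[[0,0,0],[0,0,0],[0,0,0],[0,0,0],[0,0,0],[0,0,-0.02],[0,0,-0.05],[0,0,-0.07]],"rotation":[[0,0,0],[0,0,0],[0,0,0],[0,0,0],[0,0,0],[0,0,0],[0,0,0],[0,0,0]]}' 0.03; python3 go.py "521.5 47.6 97 40.2;521.5 47.6 27.5 40.2"
```

```text
time: 10.8
tool_pos: [515.8, -29.7, 26.2]
tcp_rot: [-3.141, 0.001, 0.702]
contact_force: [-0.6, -0.3, 0.2]
grip_width: 84.7
finger_force: 0.0
time: 11.8
tool_pos: [516.3, -30.4, 97.8]
tcp_rot: [3.141, -0.0, 0.702]
contact_force: [-0.1, 1.0, 0.3]
grip_width: 49.1
finger_force: 30.0
t 11.8 at [516.3 -30.4  97.8] [ 1.7996e+02 -3.0000e-02  4.0210e+01] w 49.1 F 30.0
[0.0543, -0.0562, 0.0008] [0.001, -0.0, 0.0]
[0.0543, -0.0562, 0.0703] [0.001, -0.0, 0.0]
```

```bash
python3 -m pendant '{"dp":[[0.02,-0.022,0],[0.04,-0.044,0],[0.054,-0.056,0],[0.054,-0.056,0.03],[0.054,-0.056,0.055],[0.054,-0.056,0.066],[0.054,-0.056,0.0695],[0.054,-0.056,0.0695]],"rotation":[[0,0,0],[0,0,0],[0,0,0],[0,0,0],[0,0,0],[0,0,0],[0,0,0],[0,0,0]]}' -;  python3 -m pendant '{"dp":[[0,0,0],[0,0,0],[0,0,0],[0,0,-0.03],[0,0,-0.07],[0,0,-0.07]],"rotation":[[0,0,0],[0,0,0],[0,0,0],[0,0,0],[0,0,0],[0,0,0]]}' 0.085;  python3 go.py "527 123.5 27 40.2"
```

```text
time: 12.8
tool_pos: [521.6, 47.2, 27.8]
tcp_rot: [3.141, -0.001, 0.702]
contact_force: [-0.4, 0.8, -0.8]
grip_width: 49.3
finger_force: 30.0
time: 13.55
tool_pos: [523.2, 47.2, 100.1]
tcp_rot: [3.137, -0.005, 0.702]
contact_force: [-0.0, 0.5, -0.0]
grip_width: 84.7
finger_force: 0.0
t 13.55 at [523.2  47.2 100.1] [179.74  -0.27  40.21] w 84.7 F 0.0
[0.0518, -0.0561, 0.0731] [0.005, -0.005, 0.0]
```

```bash
python3 -m pendant '{"dp":[[0.02,-0.022,0],[0.04,-0.044,0],[0.052,-0.056,0],[0.052,-0.056,0],[0.052,-0.056,0.04],[0.052,-0.056,0.062],[0.052,-0.056,0.071],[0.052,-0.056,0.071]],"rotation":[[0,0,0],[0,0,0],[0,0,0],[0,0,0],[0,0,0],[0,0,0],[0,0,0],[0,0,0]]}' -;  python3 -m pendant '{"dp":[[0,0,0],[0,0,0],[0,0,0],[0,0,0],[0,0,0],[0,0,-0.02],[0,0,-0.05],[0,0,-0.07]],"rotation":[[0,0,0],[0,0,0],[0,0,0],[0,0,0],[0,0,0],[0,0,0],[0,0,0],[0,0,0]]}' 0.03; python3 go.py "515.2 -28.1 97 40.2;515.2 -28.1 27 40.2"
```

```text
time: 14.55
tool_pos: [524.6, 123.0, 26.0]
tcp_rot: [-3.141, 0.001, 0.701]
contact_force: [0.7, -0.4, 0.1]
grip_width: 84.9
finger_force: 0.0
time: 15.55
tool_pos: [524.9, 123.7, 97.3]
tcp_rot: [3.141, -0.001, 0.702]
contact_force: [-0.5, 0.1, -1.5]
grip_width: 49.2
finger_force: 30.0
t 15.55 at [524.9 123.7  97.3] [ 1.7997e+02 -3.0000e-02  4.0210e+01] w 49.2 F 30.0
[-0.1054, 0.1097, 0.0002] [0.0, -0.001, 0.0]
[-0.1054, 0.1097, 0.0702] [0.0, -0.001, 0.0]
```

```bash
python3 -m pendant '{"dp":[[-0.036,0.037,0],[-0.072,0.074,0],[-0.105,0.109,0],[-0.105,0.11,0.02],[-0.105,0.11,0.045],[-0.105,0.11,0.062],[-0.105,0.11,0.0695],[-0.105,0.11,0.0695]],"rotation":[[0,0,0],[0,0,0],[0,0,0],[0,0,0],[0,0,0],[0,0,0],[0,0,0],[0,0,0]]}' -;  python3 -m pendant '{"dp":[[0,0,0],[0,0,0],[0,0,0],[0,0,-0.03],[0,0,-0.07],[0,0,-0.07]],"rotation":[[0,0,0],[0,0,0],[0,0,0],[0,0,0],[0,0,0],[0,0,0]]}' 0.085;  python3 go.py "511 319.5 97 40.2"
```

```text
time: 16.55
tool_pos: [515.5, -28.1, 26.7]
tcp_rot: [-3.141, 0.0, 0.702]
contact_force: [0.1, -0.6, -1.0]
grip_width: 49.1
finger_force: 30.0
time: 17.3
tool_pos: [517.5, -28.5, 99.6]
tcp_rot: [3.136, -0.004, 0.702]
contact_force: [0.5, -0.2, -0.6]
grip_width: 85.2
finger_force: 0.0
t 17.3 at [517.5 -28.5  99.6] [179.71  -0.23  40.21] w 85.2 F 0.0
[0.2197, -0.27, 0.0021] [0.005, -0.004, 0.0]
```

Now over to the yellow tin, 350 mm away.

```bash
python3 -m pendant '{"dp":[[0.031,-0.038,0],[0.062,-0.077,0],[0.094,-0.116,0],[0.126,-0.154,0],[0.157,-0.193,0],[0.189,-0.232,0],[0.219,-0.27,0],[0.219,-0.27,0]],"rotation":[[0,0,0],[0,0,0],[0,0,0],[0,0,0],[0,0,0],[0,0,0],[0,0,0],[0,0,0]]}' -; python3 go.py "511 319.5 22 40.2"; python3 - <<'E'
from h import *
c=cap("scene"); cv2.imwrite("pics/s4.png",cv2.resize(c["pixels"][100:280,260:500,::-1],None,fx=3,fy=3))
E
```

```text
time: 18.3
tool_pos: [507.2, 322.3, 95.4]
tcp_rot: [-3.141, 0.001, 0.706]
contact_force: [0.5, -0.2, -0.4]
grip_width: 85.0
finger_force: 0.0
t 18.3 at [507.2 322.3  95.4] [-1.7996e+02  4.0000e-02  4.0450e+01] w 85.0 F 0.0
[0.0011, 0.0046, 0.0734] [-0.001, 0.001, 0.004]
```

View pics/s4.png

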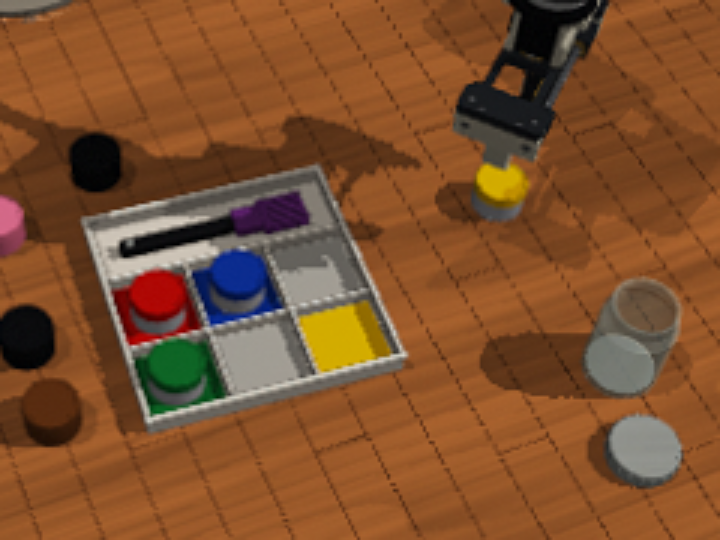

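The red tin (158,300), blue tin (238,283) and brush (215,228) are all in place. The gripper is over the yellow tin at (500,190).

```bash
python3 -m pendant '{"dp":[[0.001,0.003,0],[0.001,0.003,0.04],[0.001,0.003,0.065],[0.001,0.003,0.073],[0.001,0.003,0.073]],"rotation":[[0,0,0],[0,0,0],[0,0,0],[0,0,0],[0,0,0]]}' -;  python3 -m pendant '{"dp":[[0,0,0],[0,0,0],[0,0,0],[0,0,0],[0,0,0],[0,0,-0.02],[0,0,-0.05],[0,0,-0.08]],"rotation":[[0,0,0],[0,0,0],[0,0,0],[0,0,0],[0,0,0],[0,0,0],[0,0,0],[0,0,0]]}' 0.03; python3 go.py "603.6 117 97 40.2;603.6 117 27.5 40.2"
```

```text
time: 18.98
tool_pos: [511.5, 317.0, 23.7]
tcp_rot: [3.142, 0.0, 0.701]
contact_force: [-0.3, -0.4, -0.9]
grip_width: 84.7
finger_force: 0.0
time: 19.98
tool_pos: [510.9, 317.7, 104.2]
tcp_rot: [-3.141, 0.001, 0.702]
contact_force: [0.3, -0.4, -0.3]
grip_width: 49.2
finger_force: 30.0
t 19.98 at [510.9 317.7 104.2] [-1.7999e+02  5.0000e-02  4.0210e+01] w 49.2 F 30.0
[-0.0587, 0.2131, 0.0072] [-0.0, 0.001, 0.0]
[-0.0587, 0.2131, 0.0767] [-0.0, 0.001, 0.0]
```

```bash
python3 -m pendant '{"dp":[[-0.01,0.036,0],[-0.02,0.072,0],[-0.03,0.108,0],[-0.04,0.144,0],[-0.05,0.18,0],[-0.0587,0.213,0],[-0.0587,0.213,0],[-0.0587,0.213,0]],"rotation":[[0,0,0],[0,0,0],[0,0,0],[0,0,0],[0,0,0],[0,0,0],[0,0,0],[0,0,0]]}' -; python3 go.py "603.6 117 28 40.2"
```

```text
time: 20.98
tool_pos: [603.4, 117.6, 103.4]
tcp_rot: [-3.141, 0.001, 0.702]
contact_force: [0.5, 0.1, -0.4]
grip_width: 49.0
finger_force: 30.0
t 20.98 at [603.4 117.6 103.4] [-1.7996e+02  3.0000e-02  4.0200e+01] w 49.0 F 30.0
[-0.0002, 0.0007, 0.0754] [-0.001, 0.001, -0.0]
```

```bash
python3 -m pendant '{"dp":[[0,0,0.03],[0,0,0.055],[0,0,0.068],[0,0,0.0745],[0,0,0.0755],[0,0,0.0755]],"rotation":[[0,0,0],[0,0,0],[0,0,0],[0,0,0],[0,0,0],[0,0,0]]}' -;  python3 -m pendant '{"dp":[[0,0,0],[0,0,0],[0,0,0],[0,0,-0.03],[0,0,-0.07],[0,0,-0.12],[0,0,-0.15],[0,0,-0.15]],"rotation":[[0,0,0],[0,0,0],[0,0,0],[0,0,0],[0,0,0],[0,0,0],[0,0,0],[0,0,0]]}' 0.085;  python3 go.py "380 -330 200 40.2"
```

```text
time: 21.72
tool_pos: [604.3, 117.6, 29.0]
tcp_rot: [3.141, -0.001, 0.702]
contact_force: [-0.0, 0.4, 0.7]
grip_width: 48.8
finger_force: 30.0
time: 22.72
tool_pos: [605.2, 117.3, 181.0]
tcp_rot: [3.138, -0.005, 0.702]
contact_force: [0.2, -0.1, -0.8]
grip_width: 84.8
finger_force: 0.0
t 22.73 at [605.2 117.3 181. ] [179.8   -0.27  40.21] w 84.8 F 0.0
[-0.4607, 0.1963, -0.0204] [0.004, -0.005, 0.0]
```

Now I'll clear the arm out of the view and check everything.

```bash
python3 -m pendant '{"dp":[[-0.46,0.196,-0.02],[-0.46,0.196,-0.02],[-0.46,0.196,-0.02],[-0.46,0.196,-0.02],[-0.46,0.196,-0.02],[-0.46,0.196,-0.02],[-0.46,0.196,-0.02],[-0.46,0.196,-0.02]],"rotation":[[0,0,0],[0,0,0],[0,0,0],[0,0,0],[0,0,0],[0,0,0],[0,0,0],[0,0,0]]}' -; python3 -m pendant '{"dp":[[0,0,0],[0,0,0],[0,0,0],[0,0,0]],"rotation":[[0,0,0],[0,0,0],[0,0,0],[0,0,0]]}' -
python3 - <<'E'
from h import *
c=cap("top"); s=cap("scene")
cv2.imwrite("pics/f.png",np.hstack([cv2.resize(c["pixels"][90:290,165:365],(400,400)),cv2.resize(s["pixels"][130:280,280:430],(400,400))])[:,:,::-1])
for col in ("red","blue","yellow","green"):
    for b in blobs(c,col,(170,90,365,300))[0]:
        w=ray(c,b.reshape(-1,2),39).astype(np.float32); print(col,b.reshape(-1,2).mean(0).round(1),cv2.minEnclosingCircle(w), cv2.minAreaRect(w))
hsv=cv2.cvtColor(c["pixels"],cv2.COLOR_RGB2HSV)
m=cv2.inRange(hsv,(0,0,0),(180,255,60))|cv2.inRange(hsv,(125,60,30),(165,255,255));k=np.zeros_like(m);k[214:248,256:346]=255;m&=k
b=max(cv2.findContours(m,0,1)[0],key=cv2.contourArea);print("brush",cv2.minAreaRect(ray(c,b.reshape(-1,2),13).astype(np.float32)))
E
```

```text
time: 23.72
tool_pos: [377.6, -330.2, 196.9]
tcp_rot: [-3.14, -0.0, 0.702]
contact_force: [0.3, -1.1, -1.0]
grip_width: 85.0
finger_force: 0.0
time: 24.22
tool_pos: [379.9, -327.8, 198.1]
tcp_rot: [-3.141, -0.0, 0.704]
contact_force: [-0.7, -1.2, 0.2]
grip_width: 85.0
finger_force: 0.0
red [330.4 206.9] ((512.8319091796875, -26.816804885864258), 42.678035736083984) ((513.3062744140625, -26.97106170654297), (63.520992279052734, 65.35508728027344), 85.3178939819336)
blue [301.8 204.2] ((518.320068359375, 46.002689361572266), 42.50373458862305) ((518.7572021484375, 46.01482391357422), (62.461002349853516, 63.843929290771484), 85.30069732666016)
yellow [276.2 173.4] ((596.6232299804688, 107.88519287109375), 38.149169921875) ((597.1921997070312, 113.09292602539062), (61.31971740722656, 62.24263000488281), 86.95308685302734)
green [333.3 178.7] ((584.9937744140625, -33.61393356323242), 41.32904052734375) ((585.832763671875, -33.28184127807617), (59.4171028137207, 61.33296203613281), 85.14747619628906)
brush ((447.2914733886719, 60.36542892456055), (160.853759765625, 31.45218276977539), 82.95330047607422)
```

View pics/f.png

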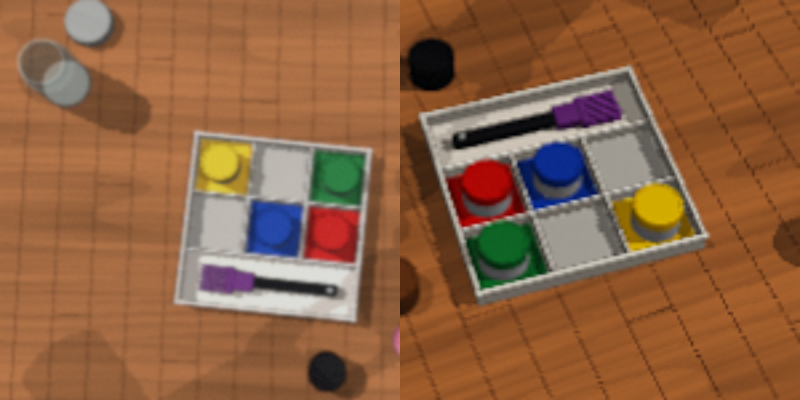

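The final pictures show red, blue, yellow and green each centred on its own liner. The brush lies flat in the long compartment, and the jar hasn't moved. I'll hand the job in.

```bash
python3 -c "
from plant import workorder; print(workorder.close_job())"
```

```text
the job is handed in; nothing more can be done
None
```

The job is handed in at about 24 s of robot time: the red and blue tins are swapped, the yellow tin is on its liner, and the brush is in the long compartment. The final pictures showed the green tin and jar undisturbed, but the hand-in call returned no verdict.

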